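# Wedge a rocking bench scale steady

### The job

The bench scale rocks because its front-left foot, the one below the red pad, is screwed in too far. Push the orange wedge along the bench, thin end first, under that foot until the scale stands level without rocking, then prove it by pressing down firmly on the red pad (about 10 N) with the fingertips: the scale must not give way. Only push and press, picking nothing up; leave the scale where it stands and the things around it alone, and finish clear of everything with the wedge left in place.

Things in the scene. Friction and masses are not known exactly. Their poses are not given: they have to be found in the camera images.
- scale: white bench scale, 2.5 kg, loose; housing 200 (x) x 180 (y) mm from 22 to 62 mm above the bench, round steel pan on top up to 70 mm. Origin on the bench under its middle; x to its back, y to its left, z up; its front (dark display) faces the robot. Round-ended black rubber feet, 22 mm in diameter, at x +-80, y +-72 mm; three carry it level, the front-left one hangs 5 to 9 mm clear
- press_pad: red round pad, 32 mm wide, fixed on the scale's top above the short front-left foot. Origin at the centre of its underside, 61 mm above the bench; upper face 66 mm above the bench when level. A press of 3 to 6 N here tips the scale on the diagonal of the two neighbour feet until the short foot meets the bench or wedge; let go, it falls back level
- foot_mark (a point): point of the scale on the axis of the short foot, at bench height when the scale is level (not the foot's own end, whose height of 5 to 9 mm differs each time); axes as the scale's. Lifting the scale by this foot takes about 2.5 N upward
- wedge: loose orange rubbery wedge, 70 g, 116 x 56 mm. Origin under the middle of its thin edge; x points from heel to thin edge. Ramp 2 mm high at the thin edge, 15 mm at x -100; then a 28 mm high heel, flat rear face at x -116. Lies pointing at the foot, 15 to 32 mm short of its axis. Slides with under 1 N until it meets the foot, then resists with 4 to 6 N; self-locking
- reagent: small clear bottle with white cap, 46 mm in diameter, 71 mm high, origin at the centre of its underside; stands left of the scale, not to be disturbed
- cup: white open cup, 70 mm in diameter, 41 mm high, origin at the centre of its underside; stands in front of the right part of the scale, not to be disturbed
- gauge: black dial thickness gauge, 68 x 113 x 18 mm, lies right of the scale, origin at the centre of its underside; not to be disturbed
Not all that is in view belongs to the job. Several things look just like the wedge: the one meant starts farthest from the robot's base.

How it is judged:
By the outcome, as a careful person would: the job done as asked, in the order asked, and still so for the second after the job is handed in, with the robot touching nothing.
It also fails if it takes over 58 s, if anything falls off the work surface, if the arm or the gripper's body presses on something with over 40 N, if the wrist force passes 120 N, or if a joint passes its speed limit or range.

### The arm

A 7-joint arm with a two-finger parallel gripper is mounted at the origin on a cart in front of the work surface, level with it; the furniture and walls round the work are solid. World frame = base frame: x ahead of the robot, y to its left, z up, the work surface at z = 0. Lengths are in m, angles in rad, forces in N, time in s.
With the tool pointing down it reaches from about 0.425 to 0.925 m from the base axis. Payload 6.8 kg.
Tool frame: the origin (TCP) lies on the mounting face of the last link; the fingertips stand 173 mm ahead of it and the grasp point (between the pads) lies 155 mm ahead of it; z points along the fingers, y is the line along which they close (so a half turn about z gives the same grasp; the last joint's range is limited). The gripper opens to 85 mm and grips with 20 to 120 N. Pads are 22 mm wide; open, the fingers measure 114 mm over their backs; the gripper's body (76 mm by 85 mm) begins 54 mm behind the grasp point. The pads swing forward as they close: fully open they stand 13 mm farther back than shut.
Start: joints at [-1.271, 0.477, 0.022, 1.555, -0.011, 1.109, -0.083], TCP at [0.268, 0.62, 0.405] pointing down, gripper open.
Joint ranges: [-2.96, 2.96], [-0.34, 2.1], [-1.41, 1.46], [0.24, 2.44], [-1.37, 4.51], [0.17, 1.92], [-2.96, 2.96]. Speed limits (rad/s): [2.39, 2.39, 3.14, 3.14, 3.14, 3.14, 3.14].

### API

Orientations are given as a rotation vector (axis times angle).
In Python, from bench import r gives the robot as it stands.
- The arm moves only by the tool carry_out, never from a script. Its argument "moves" is a list of rows, each a list of 5 numbers: the shift along the tool's x, y, z in m, then the turn about the tool's z in rad, then the finger opening in m, from 0 to 0.0854. In form: [[dx, dy, dz, roll, claw], ...]. A call has exactly 8 rows; each row is the pose to reach, as a shift and turn from the pose commanded when the call began, along the tool's axes at that moment; what a row does not reach only later rows make up. A row lasts 1/10 s, in which the tool goes at most 50 mm and 8.59 degrees, less where a joint would pass 70% of its speed; a pose out of reach is approached as far as the arm can. A call with a gripper value outside its range is refused whole. The fingers move at their own pace and stop on an object; "force" is the grip in N (left out, the last holds). Time passes only in rows, so rows that repeat a pose let the fingers close, or fill a call up. It gives the time, the measured TCP pose, the force, the opening and the grip force at its end, in the units of the state.
- r.get_obs(): the state, without advancing time (a new reading comes with each control period).
- r.grab_frame(name): name is "scene" or "top" or "wrist"; returns the picture (384x512x3 uint8, red, green, blue); there is no depth.
- r.calibration(name): a dict with "fx", "fy", "cx", "cy" (pixels), "rvec" (rotation vector, rad) and "tvec" (3), from world to camera coordinates, as OpenCV has them. Camera axes: x right, y down, z forward; pixel columns grow to the right and rows downward; lengths in m; the calibration is good to about 2 mm. A picture is of the moment at which its call begins: read the wrist's pose just before it. calibration takes no time and is no camera call; for the wrist camera it gives the pose at the moment of the call.
- r.hand_in(): hands the job in; it is judged then, once.
The state is a dict: "clock": time; "joints": joint angles; "qvel": joint speeds; "tau": joint torques, N m; "tcp_pos": TCP position; "orientation": TCP orientation; "contact_force": force on the tool from outside, world axes, zero at the start; "moment": the same for the moment, N m; "grip_width": finger opening in m; "gripper_force": force on a finger pad.
Only numpy, scipy, OpenCV 4.12 (cv2) and the standard library are available. Lean on these libraries where they do the work, as an engineer would, in place of code of your own. Each camera call takes 0.05 s, during which the arm holds its last target. There are 200 camera calls.

## Working session

There is one attempt and no reset: what is moved stays moved. The work goes in short steps, Python scripts to look and compute and a tool call to move; the robot and the scene stay as the last step left them, time stands still between calls to the robot, and variables do not carry over. Pictures are saved under pics/ and viewed, at most 10 in all, crops included, and the job is handed in when it is done.

Besides the shell and the picture viewer there is one more tool, called in YAML: its name, and indented under it one key for each argument. carry_out: Moves the arm, as the interface text tells. Its arguments: {"type":"object","properties":{"moves":{"type":"array","items":{"type":"array","items":{"type":"number"}}},"force":{"type":"number"}},"required":["moves"]}

```bash
mkdir -p pics; ls
cat > h.py <<'E'
import numpy as np, cv2
from bench import r
def cal(n):
    c=r.calibration(n); R=cv2.Rodrigues(np.array(c["rvec"],float))[0]
    return c,R,np.array(c["tvec"],float)
def ray(c,u,v,z):
    c,R,t=c; d=R.T@np.array([(u-c["cx"])/c["fx"],(v-c["cy"])/c["fy"],1]); o=-R.T@t
    return o+d*(z-o[2])/d[2]
def proj(c,p):
    c,R,t=c; q=R@np.array(p)+t; return c["fx"]*q[0]/q[2]+c["cx"],c["fy"]*q[1]/q[2]+c["cy"]
def save(im,n): cv2.imwrite("pics/"+n,cv2.cvtColor(im,cv2.COLOR_RGB2BGR))
E
python3 - <<'E'
from h import *
a=r.grab_frame("top"); b=r.grab_frame("scene")
np.save("top.npy",a);np.save("scene.npy",b)
save(a,"top.png");save(b,"scene.png")
o=r.get_obs(); print(o)
for n in("top","scene"): c=cal(n); print(n,-c[1].T@c[2],c[0]["fx"])
E
```

```text
pics
{'clock': 0.1, 'joints': array([-1.27111679,  0.47772621,  0.02235699,  1.55632372, -0.01148879,
        1.10927286, -0.08307145]), 'qvel': array([-0.00027443, -0.00177871,  0.00097291, -0.00278149,  0.0010177 ,
        0.00094447, -0.00100161]), 'tau': array([ 4.32401212e-03, -5.97756243e+01,  1.61370177e+00, -2.81953382e+01,
        1.28669967e-02,  5.03908799e-03, -9.89369994e-06]), 'tcp_pos': array([0.26759163, 0.61943842, 0.40382928]), 'orientation': array([-6.36007221e-01, -3.07634170e+00,  2.49742906e-03]), 'contact_force': array([ 0.80181872,  0.18249434, -0.42563031]), 'moment': array([ 0.00649805, -0.02868627, -0.00904596]), 'gripper_force': 0.0, 'grip_width': 0.08563049064049066}
top [ 0.33594631 -0.02241415  1.21839429] 454.15602107139034
scene [ 0.23119077 -0.60727605  0.82370528] 387.8410819041661
```

View pics/top.png

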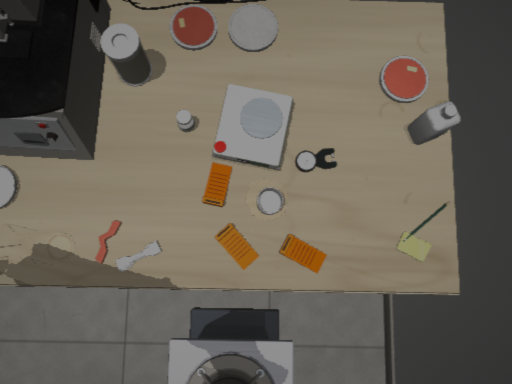

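View pics/scene.png

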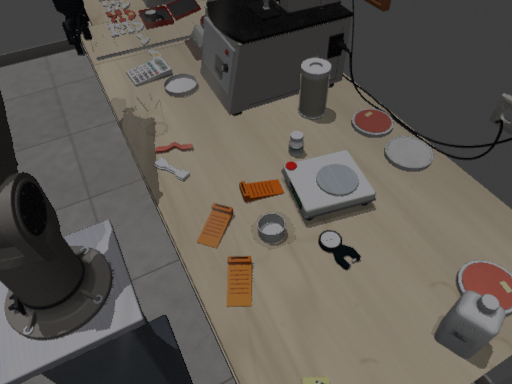

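The top view shows three orange wedges, at (218,185), (238,246) and (303,253). The base is at about (230,380), so the farthest one, (218,185), is the wedge meant, and it points at the foot under the red pad at (220,147). The bottle is at (185,120) and the cup at (270,202).

Run:
```python
from h import *
for n in("top","scene"):
    im=np.load(n+".npy"); c=cal(n); hsv=cv2.cvtColor(im,cv2.COLOR_RGB2HSV)
    m=((hsv[...,0]>=6)&(hsv[...,0]<=18)&(hsv[...,1]>200)&(hsv[...,2]>90)).astype(np.uint8)
    m=cv2.morphologyEx(m,cv2.MORPH_CLOSE,np.ones((5,5)))
    for k in cv2.findContours(m,0,2)[0]:
        if cv2.contourArea(k)<150: continue
        b=cv2.boxPoints(cv2.minAreaRect(k))
        print(n,"wedge",b.mean(0),[ray(c,*p,0.01)[:2].round(4).tolist() for p in b], ray(c,*b.mean(0),.01)[:2].round(3))
    m=(((hsv[...,0]<4)|(hsv[...,0]>175))&(hsv[...,1]>200)&(hsv[...,2]>120)).astype(np.uint8)
    for k in cv2.findContours(m,0,2)[0]:
        if cv2.contourArea(k)<40: continue
        p=cv2.minEnclosingCircle(k); M=cv2.moments(k);q=(M["m10"]/M["m00"],M["m01"]/M["m00"]); print(n,"red",q,p[1],ray(c,*q,.066).round(4))
    m=((hsv[...,1]<40)&(hsv[...,2]>150)).astype(np.uint8)
    for k in cv2.findContours(m,0,2)[0]:
        if cv2.contourArea(k)<1500: continue
        b=cv2.boxPoints(cv2.minAreaRect(k)); print(n,"white",[ray(c,*p,0.062)[:2].round(4).tolist() for p in b])
im=np.load("top.npy")[90:220,160:310]; save(cv2.resize(im,None,fx=5,fy=4.6*1.0,interpolation=2)[:600,:800],"crop.png")
```

```text
top wedge [302.98392 253.02983] [[0.3762, -0.1252], [0.4244, -0.1507], [0.3741, -0.2482], [0.3266, -0.2221]] [ 0.375 -0.187]
top wedge [236.50443 245.93365] [[0.4148, 0.047], [0.4499, 0.0087], [0.3662, -0.0679], [0.3318, -0.0296]] [ 0.39  -0.011]
top wedge [217.15967 184.17462] [[0.5076, 0.0836], [0.6163, 0.0591], [0.6034, 0.0067], [0.495, 0.0319]] [0.555 0.045]
top red (219.82456140350877, 145.82456140350877) 4.332747459411621 [0.647  0.0384 0.066 ]
scene wedge [261.04282 188.68483] [[0.5152, 0.0998], [0.6246, 0.0511], [0.5971, -0.0026], [0.4917, 0.0446]] [0.557 0.048]
scene red (290.8862745098039, 165.078431372549) 4.472236156463623 [0.6478 0.0405 0.066 ]
```

View pics/crop.png

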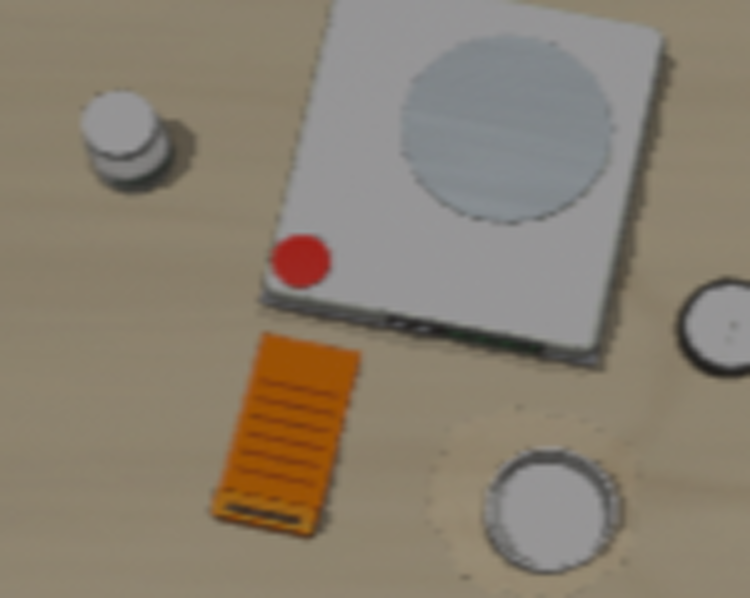

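The crop confirms the orange wedge: thin end up at (310,345), heel at (265,515), lined up with the red pad at (300,262). Next I work out the move to a spot above and behind its heel.

```bash
cat >> h.py <<'E'
def plan(xyz_tip,yaw):
    """shift in tool axes + roll so that tips are at xyz and tool x points along yaw (mod pi)"""
    o=r.get_obs(); R=cv2.Rodrigues(o["orientation"])[0]; d=R.T@(np.array(xyz_tip)+[0,0,.173]-o["tcp_pos"])
    w=R.T@np.array([np.cos(yaw),np.sin(yaw),0]); a=np.arctan2(w[1],w[0]); a=(a+np.pi/2)%np.pi-np.pi/2
    return d.round(4),round(a,4),R.round(3).tolist()
E
python3 - <<'E'
from h import *
print(plan([.47,.065,.2],-.22)); c=cal("wrist"); o=r.get_obs(); R=cv2.Rodrigues(o["orientation"])[0]
print("cam in tool",R.T@(-c[1].T@c[2]-o["tcp_pos"]), R.T@c[1].T)
E
```

```text
(array([-0.4057, -0.4287,  0.0316]), np.float64(-0.1877), [[-0.918, 0.397, -0.001], [0.397, 0.918, -0.002], [-0.0, -0.002, -1.0]])
cam in tool [ 0.06798339 -0.00074922  0.03086604] [[-5.58534145e-05 -9.62751824e-01 -2.70386617e-01]
 [ 9.99999547e-01  2.03270796e-04 -9.30344561e-04]
 [ 9.50652625e-04 -2.70386547e-01  9.62751376e-01]]
```

carry_out:
  moves:
    - [-0.03, -0.032, 0, -0.03, 0.03]
    - [-0.06, -0.064, 0, -0.06, 0.03]
    - [-0.095, -0.1, 0, -0.09, 0.03]
    - [-0.13, -0.137, 0.01, -0.12, 0.03]
    - [-0.165, -0.174, 0.01, -0.15, 0.03]
    - [-0.2, -0.211, 0.02, -0.19, 0.03]
    - [-0.235, -0.248, 0.03, -0.19, 0.03]
    - [-0.27, -0.285, 0.03, -0.19, 0.03]

```text
clock: 0.9
tcp_pos: [0.3997, 0.2558, 0.3738]
orientation: [-0.341, -3.122, 0.002]
contact_force: [1.1, 0.1, 0.2]
grip_width: 0.0299
gripper_force: 0.0
```

Run:
```python
from h import *
print(plan([.47,.065,.2],-.22)[:2],r.get_obs()["tcp_pos"],r.get_obs()["grip_width"])
```

```text
(array([-0.1098, -0.1712,  0.0009]), np.float64(0.0026)) [0.39973587 0.2558348  0.37376658] 0.029904828283707854
```

carry_out:
  moves:
    - [-0.02, -0.032, 0, 0, 0.03]
    - [-0.045, -0.07, 0, 0, 0.03]
    - [-0.07, -0.11, 0, 0, 0.03]
    - [-0.09, -0.14, 0, 0, 0.03]
    - [-0.11, -0.171, 0, 0, 0.03]
    - [-0.11, -0.171, 0, 0, 0.03]
    - [-0.11, -0.171, 0, 0, 0.03]
    - [-0.11, -0.171, 0, 0, 0.03]

```text
clock: 1.7
tcp_pos: [0.47, 0.0685, 0.3747]
orientation: [-0.339, -3.123, -0.0]
contact_force: [0.6, 0.4, 1.6]
grip_width: 0.03
gripper_force: 0.0
```

Run:
```python
from h import *
c=cal("wrist"); im=r.grab_frame("wrist"); np.save("w1.npy",im)
o=r.get_obs(); print(o["tcp_pos"],o["contact_force"])
hsv=cv2.cvtColor(im,cv2.COLOR_RGB2HSV)
m=((hsv[...,0]>=6)&(hsv[...,0]<=18)&(hsv[...,1]>180)&(hsv[...,2]>70)).astype(np.uint8)
m=cv2.morphologyEx(m,cv2.MORPH_CLOSE,np.ones((9,9)))
for k in cv2.findContours(m,0,2)[0]:
    if cv2.contourArea(k)<500: continue
    p=cv2.approxPolyDP(k,5,True)[:,0]
    print("w",[(q.tolist(),ray(c,*q,0.002)[:2].round(4).tolist(),ray(c,*q,.028)[:2].round(4).tolist()) for q in p])
m=(((hsv[...,0]<4)|(hsv[...,0]>175))&(hsv[...,1]>180)&(hsv[...,2]>90)).astype(np.uint8)
for k in cv2.findContours(m,0,2)[0]:
    if cv2.contourArea(k)<100: continue
    M=cv2.moments(k);q=(M["m10"]/M["m00"],M["m01"]/M["m00"]); print("red",q,ray(c,*q,.066).round(4))
save(im,"w1.png")
```

```text
[0.46997859 0.06868416 0.37467797] [ 0.03651259 -0.08334542 -0.30480922]
w [([228, 202], [0.503, 0.0283], [0.4954, 0.0324]), ([233, 284], [0.6064, 0.0093], [0.591, 0.0149]), ([277, 284], [0.6179, 0.0618], [0.6016, 0.0634]), ([277, 229], [0.5471, 0.076], [0.5362, 0.0765]), ([241, 215], [0.5213, 0.0391], [0.5124, 0.0424]), ([243, 202], [0.5066, 0.0449], [0.4988, 0.0477])]
w [([0, 105], [0.3489, -0.1788], [0.353, -0.159]), ([0, 158], [0.4008, -0.2027], [0.401, -0.181]), ([42, 173], [0.4263, -0.1645], [0.4246, -0.1457]), ([46, 121], [0.3745, -0.1383], [0.3767, -0.1215])]
w [([131, 53], [0.3303, -0.0294], [0.3359, -0.0209]), ([106, 99], [0.3669, -0.0688], [0.3697, -0.0573]), ([196, 164], [0.453, 0.0044], [0.4492, 0.0103]), ([225, 120], [0.4141, 0.0467], [0.4133, 0.0495])]
```

View pics/w1.png

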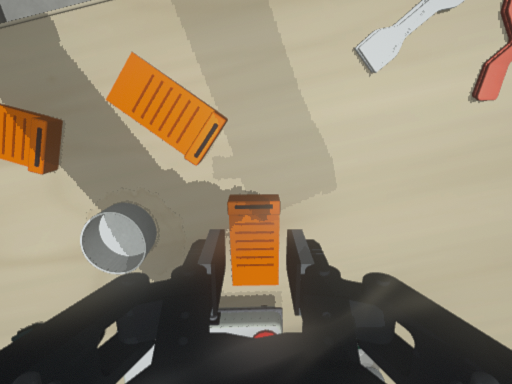

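The wrist view, upside down with the robot at the top, shows the wedge between the fingers: heel edge at (228–280,195), thin edge at row 284, columns 233–277. The pad is at (265,335), about 10 mm left of the wedge axis. I'll push along the line from heel to foot, at yaw −0.14.

Run:
```python
from h import *
print(plan([.474,.0639,.007],-.14)[:2])
```

```text
(array([-0.0051, -0.0039,  0.1947]), np.float64(-0.0755))
```

carry_out:
  moves:
    - [-0.005, -0.004, 0.02, -0.075, 0.03]
    - [-0.005, -0.004, 0.05, -0.075, 0.03]
    - [-0.005, -0.004, 0.08, -0.075, 0.03]
    - [-0.005, -0.004, 0.115, -0.075, 0.03]
    - [-0.005, -0.004, 0.15, -0.075, 0.03]
    - [-0.005, -0.004, 0.175, -0.075, 0.03]
    - [-0.005, -0.004, 0.188, -0.075, 0.03]
    - [-0.005, -0.004, 0.194, -0.075, 0.03]

```text
clock: 2.55
tcp_pos: [0.474, 0.0632, 0.1799]
orientation: [-0.221, -3.132, 0.0]
contact_force: [0.5, 1.3, 0.5]
grip_width: 0.03
gripper_force: 0.0
```

Run:
```python
from h import *
c=cal("wrist"); im=r.grab_frame("wrist"); save(im,"w2.png")
o=r.get_obs(); print(plan([.474,.0639,.007],-.14)[:2],o["contact_force"])
print("foot tool-shift",plan([.647,.0395,.007],-.14)[:2])
```

```text
(array([ 0.0003,  0.0008, -0.0001]), np.float64(-0.0015)) [ 0.2829724  -0.574898    0.27121718]
foot tool-shift (array([-0.1744,  0.0011, -0.0003]), np.float64(-0.0015))
```

View pics/w2.png

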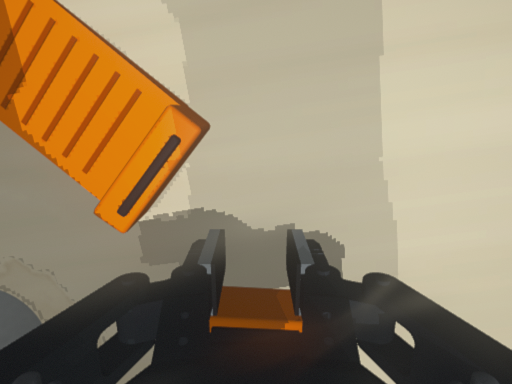

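The view shows the heel (210–302, 288–330) just ahead of both open fingers, with nothing touching. I start pushing along −x of the tool.

carry_out:
  moves:
    - [-0.004, 0, 0, 0, 0.03]
    - [-0.008, 0, 0, 0, 0.03]
    - [-0.013, 0, 0, 0, 0.03]
    - [-0.018, 0, 0, 0, 0.03]
    - [-0.023, 0, 0, 0, 0.03]
    - [-0.028, 0, 0, 0, 0.03]
    - [-0.034, 0, 0, 0, 0.03]
    - [-0.04, 0, 0, 0, 0.03]

```text
clock: 3.4
tcp_pos: [0.5144, 0.0566, 0.1808]
orientation: [-0.224, -3.133, -0.0]
contact_force: [-0.1, 0.4, 0.1]
grip_width: 0.0302
gripper_force: 0.5
```

Run:
```python
from h import *
for n in("top","scene"):
    c=cal(n); im=r.grab_frame(n); np.save(n+"2.npy",im); hsv=cv2.cvtColor(im,cv2.COLOR_RGB2HSV)
    m=((hsv[...,0]>=6)&(hsv[...,0]<=18)&(hsv[...,1]>200)&(hsv[...,2]>90)).astype(np.uint8)
    m=cv2.morphologyEx(m,cv2.MORPH_CLOSE,np.ones((5,5)))
    for k in cv2.findContours(m,0,2)[0]:
        if cv2.contourArea(k)<100: continue
        b=cv2.boxPoints(cv2.minAreaRect(k)); print(n,[ray(c,*p,0.008)[:2].round(3).tolist() for p in b])
im=np.load("scene2.npy")[120:240,190:350]; save(cv2.resize(im,None,fx=5,fy=5,interpolation=2),"s2.png")
print(r.get_obs()["contact_force"],r.get_obs()["tcp_pos"])
```

```text
top [[0.377, -0.124], [0.425, -0.149], [0.374, -0.249], [0.327, -0.222]]
top [[0.415, 0.047], [0.45, 0.009], [0.366, -0.068], [0.331, -0.03]]
scene [[0.558, 0.084], [0.642, 0.061], [0.621, 0.01], [0.539, 0.032]]
[-0.60058975 -0.01690655  0.17257127] [0.51508908 0.05649106 0.18094806]
```

View pics/s2.png

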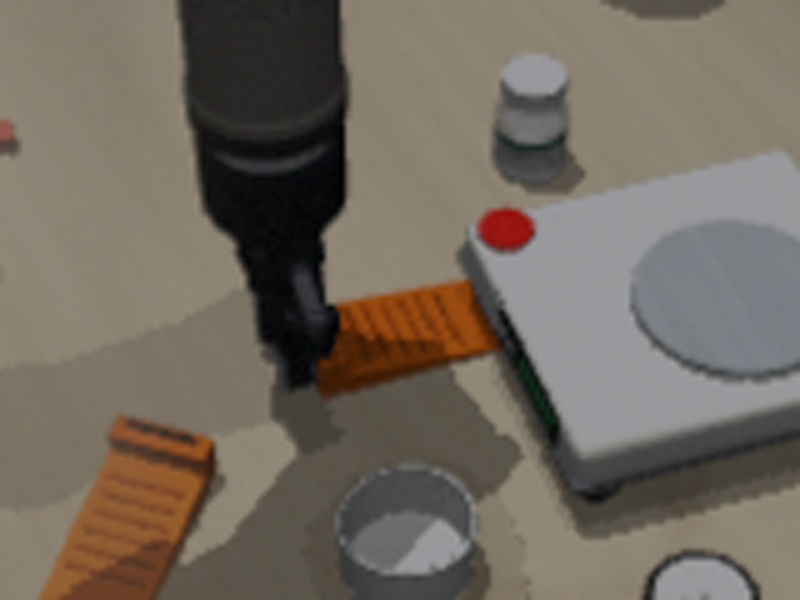

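The crop shows both fingers on the heel and the thin end passing under the scale's front-left corner. Forces are still below 1 N, so I continue.

carry_out:
  moves:
    - [-0.003, 0, 0, 0, 0.03]
    - [-0.006, 0, 0, 0, 0.03]
    - [-0.009, 0, 0, 0, 0.03]
    - [-0.012, 0, 0, 0, 0.03]
    - [-0.015, 0, 0, 0, 0.03]
    - [-0.018, 0, 0, 0, 0.03]
    - [-0.021, 0, 0, 0, 0.03]
    - [-0.024, 0, 0, 0, 0.03]

```text
clock: 4.3
tcp_pos: [0.538, 0.0532, 0.1808]
orientation: [-0.224, -3.134, -0.0]
contact_force: [-0.1, -0.4, 0.5]
grip_width: 0.0298
gripper_force: 0.2
```

carry_out:
  moves:
    - [-0.001, 0, 0, 0, 0.03]
    - [-0.002, 0, 0, 0, 0.03]
    - [-0.003, 0, 0, 0, 0.03]
    - [-0.004, 0, 0, 0, 0.03]
    - [-0.005, 0, 0, 0, 0.03]
    - [-0.006, 0, 0, 0, 0.03]
    - [-0.007, 0, 0, 0, 0.03]
    - [-0.008, 0, 0, 0, 0.03]

```text
clock: 5.1
tcp_pos: [0.5435, 0.0524, 0.1803]
orientation: [-0.223, -3.127, 0.0]
contact_force: [-9.7, 2.6, 7.5]
grip_width: 0.0296
gripper_force: 5.1
```

```bash
cat >> h.py <<'E'
def red(tag):
    out=[]
    for n in("top","scene"):
        c=cal(n); im=r.grab_frame(n); np.save(n+tag+".npy",im); hsv=cv2.cvtColor(im,cv2.COLOR_RGB2HSV)
        m=(((hsv[...,0]<4)|(hsv[...,0]>175))&(hsv[...,1]>200)&(hsv[...,2]>90)).astype(np.uint8)
        for k in cv2.findContours(m,0,2)[0]:
            M=cv2.moments(k)
            if M["m00"]<20: continue
            q=(M["m10"]/M["m00"],M["m01"]/M["m00"]); p=ray(c,*q,.066)
            if abs(p[0]-.647)<.05 and abs(p[1]-.04)<.05: print(n,"red",np.round(q,2),p.round(4),M["m00"])
E
python3 - <<'E'
from h import *
red("3")
o=r.get_obs(); print(o["contact_force"],o["tcp_pos"],o["moment"])
im=np.load("scene3.npy")[120:240,190:350]; save(cv2.resize(im,None,fx=5,fy=5,interpolation=2),"s3.png")
E
```

```text
scene red [290.81 165.19] [0.6474 0.0402 0.066 ] 43.5
[-8.85225872  0.86628582  7.88112928] [0.54351058 0.05240894 0.18033844] [0.30184977 1.91342907 0.04787121]
```

View pics/s3.png

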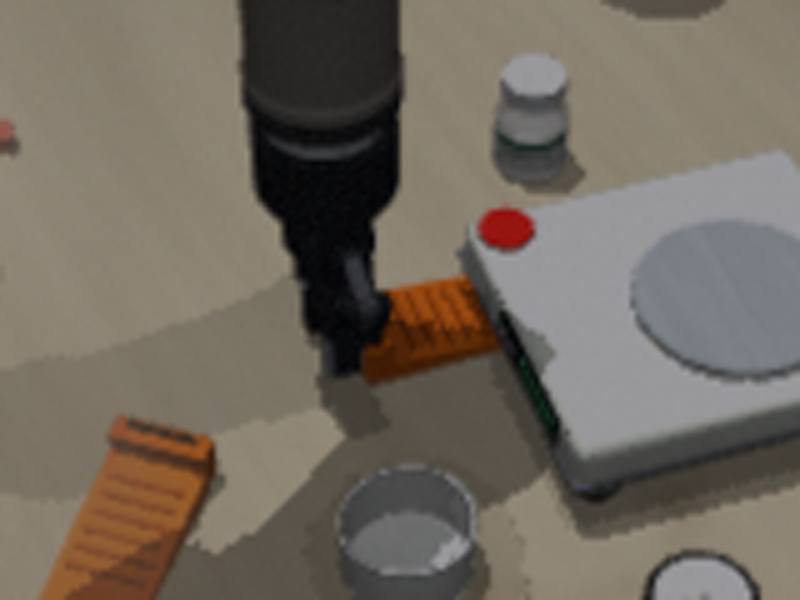

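The scale hasn't moved: the pad is at scene pixel (290.8,165.2) both before and after. The wedge now resists at about 9 N, partly friction from the downward load. I'll back off, raise the fingers slightly and push again to check that the contact is with the foot.

carry_out:
  moves:
    - [0.003, 0, 0, 0, 0.03]
    - [0.007, 0, 0, 0, 0.03]
    - [0.01, 0, 0, 0, 0.03]
    - [0.01, 0, -0.003, 0, 0.03]
    - [0.01, 0, -0.003, 0, 0.03]
    - [0.008, 0, -0.003, 0, 0.03]
    - [0.006, 0, -0.003, 0, 0.03]
    - [0.005, 0, -0.003, 0, 0.03]

```text
clock: 6.0
tcp_pos: [0.5411, 0.0527, 0.1839]
orientation: [0.224, 3.133, 0.0]
contact_force: [0.1, 0.4, 0.6]
grip_width: 0.0296
gripper_force: 0.0
```

carry_out:
  moves:
    - [0.0045, 0, -0.003, 0, 0.03]
    - [0.004, 0, -0.003, 0, 0.03]
    - [0.0035, 0, -0.003, 0, 0.03]
    - [0.003, 0, -0.003, 0, 0.03]
    - [0.0025, 0, -0.003, 0, 0.03]
    - [0.002, 0, -0.003, 0, 0.03]
    - [0.0015, 0, -0.003, 0, 0.03]
    - [0.001, 0, -0.003, 0, 0.03]

```text
clock: 6.8
tcp_pos: [0.5398, 0.053, 0.1869]
orientation: [0.224, 3.134, 0.0]
contact_force: [-0.4, -0.2, 0.3]
grip_width: 0.0298
gripper_force: 0.0
```

carry_out:
  moves:
    - [-0.002, 0, 0.003, 0, 0.03]
    - [-0.003, 0, 0.003, 0, 0.03]
    - [-0.0035, 0, 0.003, 0, 0.03]
    - [-0.004, 0, 0.003, 0, 0.03]
    - [-0.0045, 0, 0.003, 0, 0.03]
    - [-0.005, 0, 0.003, 0, 0.03]
    - [-0.005, 0, 0.003, 0, 0.03]
    - [-0.005, 0, 0.003, 0, 0.03]

```text
clock: 7.6
tcp_pos: [0.5432, 0.0525, 0.1835]
orientation: [-0.223, -3.129, 0.0]
contact_force: [-5.9, 1.1, 3.5]
grip_width: 0.0301
gripper_force: 3.3
```

Contact came back at the same place (TCP x 0.543), firm, so the wedge sits against the foot. Now I retract and go above the pad with the fingers closed.

carry_out:
  moves:
    - [0.005, 0, 0, 0, 0.03]
    - [0.015, 0, 0, 0, 0.03]
    - [0.025, 0, 0, 0, 0.03]
    - [0.025, 0, -0.03, 0, 0.03]
    - [0.025, 0, -0.07, 0, 0.02]
    - [0.02, 0, -0.11, 0, 0]
    - [0, 0, -0.11, 0, 0]
    - [-0.02, 0, -0.11, 0, 0]

```text
clock: 8.4
tcp_pos: [0.5647, 0.0496, 0.2958]
orientation: [0.223, 3.13, 0.002]
contact_force: [-0.7, 0.3, 0.0]
grip_width: 0.0002
gripper_force: 0.0
```

Run:
```python
from h import *
red("4")
print(plan([.647,.0393,.085],-.14)[:2],r.get_obs()["contact_force"])
```

```text
scene red [290.75 165.13] [0.6474 0.0405 0.066 ] 44.5
(array([-0.0816,  0.0018,  0.0369]), np.float64(-0.0036)) [-0.51521945 -0.2243399   0.21065798]
```

carry_out:
  moves:
    - [-0.025, 0, 0, 0, 0]
    - [-0.055, 0.001, 0, 0, 0]
    - [-0.082, 0.002, 0, 0, 0]
    - [-0.082, 0.002, 0.02, 0, 0]
    - [-0.082, 0.002, 0.037, 0, 0]
    - [-0.082, 0.002, 0.045, 0, 0]
    - [-0.082, 0.002, 0.05, 0, 0]
    - [-0.082, 0.002, 0.052, 0, 0]

```text
clock: 9.3
tcp_pos: [0.6454, 0.0398, 0.2416]
orientation: [-0.224, -3.133, 0.0]
contact_force: [-1.1, -0.3, 0.1]
grip_width: 0.0001
gripper_force: 0.0
```

carry_out:
  moves:
    - [0, 0, 0.001, 0, 0]
    - [0, 0, 0.002, 0, 0]
    - [0, 0, 0.003, 0, 0]
    - [0, 0, 0.004, 0, 0]
    - [0, 0, 0.005, 0, 0]
    - [0, 0, 0.005, 0, 0]
    - [0, 0, 0.005, 0, 0]
    - [0, 0, 0.005, 0, 0]

```text
clock: 10.1
tcp_pos: [0.6461, 0.0397, 0.2388]
orientation: [0.224, 3.133, 0.001]
contact_force: [-5.4, 0.8, 12.8]
grip_width: -0.0001
gripper_force: 6.6
```

At 12.8 N the tips stand at 65.8 mm, which is the level pad height, so there's no give. I'll ease to about 10 N, hold, then lift off.

carry_out:
  moves:
    - [0, 0, -0.0005, 0, 0]
    - [0, 0, -0.0005, 0, 0]
    - [0, 0, -0.0005, 0, 0]
    - [0, 0, -0.0005, 0, 0]
    - [0, 0, -0.0005, 0, 0]
    - [0, 0, -0.0005, 0, 0]
    - [0, 0, -0.0005, 0, 0]
    - [0, 0, -0.0005, 0, 0]

```text
clock: 10.9
tcp_pos: [0.6461, 0.0397, 0.2389]
orientation: [0.224, 3.133, 0.001]
contact_force: [-3.6, 0.8, 10.2]
grip_width: -0.0
gripper_force: 4.9
```

carry_out:
  moves:
    - [0, 0, -0.003, 0, 0]
    - [0, 0, -0.01, 0, 0]
    - [0, 0, -0.04, 0, 0]
    - [0, 0, -0.08, 0, 0]
    - [0.02, 0, -0.12, 0, 0]
    - [0.06, 0, -0.14, 0, 0]
    - [0.1, 0, -0.14, 0, 0]
    - [0.14, 0, -0.14, 0, 0]

```text
clock: 11.7
tcp_pos: [0.5061, 0.0596, 0.3785]
orientation: [0.224, 3.131, 0.001]
contact_force: [0.1, 0.5, 1.0]
grip_width: 0.0002
gripper_force: 0.0
```

Run:
```python
from h import *
red("5")
print(r.get_obs()["contact_force"])
c=cal("wrist"); im=r.grab_frame("wrist")
a=np.load("top5.npy")[90:220,160:310]; b=np.load("scene5.npy")[120:240,190:350]
save(np.hstack([cv2.resize(a,(400,347)),cv2.resize(b,(400,347),interpolation=2)]),"f.png")
```

```text
scene red [290.92 165.18] [0.6477 0.0401 0.066 ] 42.5
[0.31939464 0.03127973 0.12931084]
```

View pics/f.png

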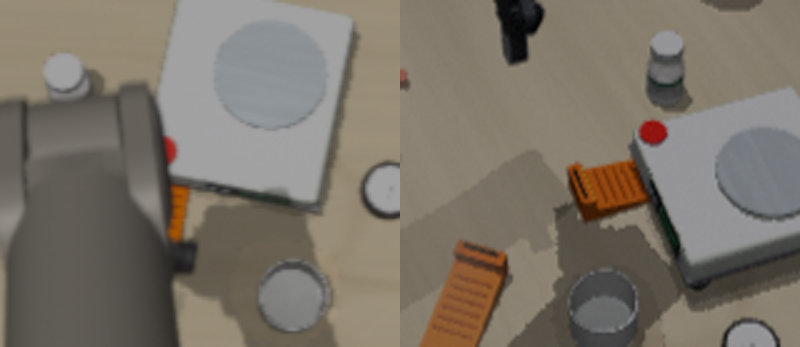

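The final view shows the wedge under the front-left foot, heel at about (585,190) in the right panel. The scale, bottle, cup and gauge are where they were, and the arm is clear.

```bash
python3 -c "
from bench import r
print(r.hand_in())"
```

```text
the job is handed in; nothing more can be done
None
```

The wedge is under the front-left foot, and the scale held with no measurable give under a 10–13 N press on the red pad. Scale and surroundings look unmoved, the arm finished clear, and the job is handed in at about 12 s (the result isn't reported back).

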